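Close up the case of lathe centres

TASK

Pack up the turner's small case of lathe centres on the bench: with the fingertips, push the upright tool flap down flat over the centres first, and only when it is fully down push the open cover over and shut until it lies flat on the case. Pick nothing up, and leave the centres and everything else on the bench where they are.

Things in the scene. Friction and masses are not known exactly. Their poses are not given: they have to be found in the camera images.
- case: open wooden case for lathe centres, fixed to the bench: 150 (its x) x 210 (its y) x 65 mm high outside, walls and floor 8 mm. Origin: centre of its underside, on the bench; its x axis runs along both hinges (away from the robot at yaw 0), y towards the wall that carries the cover's hinge, z up. The tool flap is hinged inside the -y wall, the cover on top of the +y wall
- flap (a joint): hinge angle (rad) of the tool flap: 0 = folded down flat over the centres (its stop), 1.57 = upright, 1.75 = leaning outwards as far as it goes. Hinge line along case x at case y = -91, z = 45 mm, in the leaf's mid-plane; folded, it reaches towards +y with its upper face 49 mm above the bench, 16 mm below the rim. Stiff hinge (0.12 N m friction): it stays where left and must be pushed all the way
- flap_edge (a point): middle of the tool flap's free edge, in the mid-plane of the leaf, 115 mm from its hinge line. The flap is a plywood leaf with a blue panel, 120 (along case x) x 115 x 8 mm thick, 0.06 kg
- cover (a joint): hinge angle (rad) of the cover: 0 = shut flat on the case rim (its stop), 1.57 = upright, 2.0 = leaning outwards as far as it goes. Hinge line along case x at case y = +105, z = 65 mm, on the board's inner face; shut, it reaches towards -y with its upper (outer) face 75 mm above the bench. Stiff hinge (0.42 N m friction): it stays where left and must be pushed all the way
- cover_edge (a point): middle of the cover's free edge on its outer face, 214 mm from the hinge line. The cover is a wooden board 154 (along case x) x 214 x 10 mm, about 0.2 kg. Its outer face is the upper one when shut and looks away from the case (case +y) when it stands up. A raised flap blocks the cover
- centre1: loose dark-headed lathe centre (a stubby steel pin) lying along case x in its channel in the bottom of the case, under where the flap comes down: 112 mm long, head 24 mm thick, shank 16 mm; its top stays 9 mm below the folded flap. Origin: on its underside, at mid-length. To be left alone
- centre2: loose brass-headed lathe centre (a stubby steel pin) lying along case x in its channel in the bottom of the case, under where the flap comes down: 112 mm long, head 24 mm thick, shank 16 mm; its top stays 9 mm below the folded flap. Origin: on its underside, at mid-length. To be left alone
- centre3: loose bright steel lathe centre (a stubby steel pin) lying along case x in its channel in the bottom of the case, under where the flap comes down: 112 mm long, head 24 mm thick, shank 16 mm; its top stays 9 mm below the folded flap. Origin: on its underside, at mid-length. To be left alone
- bowl: loose turned wooden bowl, 104 mm across, 45 mm high; origin under its centre. To be left alone
- blank: loose square wooden turning blank, 160 x 45 x 45 mm, on the bench beside the flap side of the case; origin under its centre. To be left alone
- wax_tin: loose yellow jar of wax, 66 mm across, 45 mm high; origin under its centre. To be left alone
- sanding_block: loose cork sanding block, 95 x 58 x 36 mm, on the bench beside the cover side of the case; origin under its centre. To be left alone
- mug: loose blue mug, 80 mm across, 90 mm high, on the bench further left; origin under its centre. To be left alone

How it is judged:
By the outcome, as a careful person would: the job done as asked, in the order asked, and still so for the second after the job is handed in, with the robot touching nothing.
It also fails if it takes over 64 s, if anything falls off the work surface, if the arm or the gripper's body presses on something with over 40 N, if the wrist force passes 120 N, or if a joint passes its speed limit or range.

ROBOT

A 6-joint arm with a two-finger parallel gripper is mounted at the origin on the work surface. World frame = base frame: x ahead of the robot, y to its left, z up, the work surface at z = 0. Lengths are in m, angles in degrees, forces in N, time in s.
With the tool pointing down it reaches from about 0.35 to 0.875 m from the base axis. Payload 4.2 kg.
Tool frame: the origin (TCP) lies on the front face of the gripper's body, between the roots of the fingers; the fingertips stand 70 mm ahead of it and the grasp point (between the pads) lies 51 mm ahead of it; x points along the fingers, y is the direction in which the jaws open and shut, and the axes are right-handed (so a half turn about x gives the same grasp; the last joint's range is limited). The gripper opens to 87 mm and grips with 3 to 60 N. Pads are 19 mm wide; open, the fingers measure 117 mm over their backs; the gripper's body (75 mm by 190 mm) begins 51 mm behind the grasp point.
Start: joints at [-60.355, 22.042, 0.453, 0, -68.411, -14.817], TCP at [0.16, -0.604, 0.292] pointing down, gripper open.
Joint ranges: [-179.83, 179.83], [-69.29, 118.12], [-61.27, 80.66], [-181.25, 117.63], [-171.15, -9.14], [-177.46, 177.46]. Speed limits (degrees/s): [159.86, 159.86, 180, 180, 180, 180].

INTERFACE

Orientations are given as a 3x3 rotation matrix whose columns are the frame's x, y, z axes.
In Python, from station import r, viewer, spotter gives the robot as it stands.
- The arm moves only by the tool move_arm, never from a script. Its argument "series" is a list that holds one entry, the list of rows, each a list of 7 numbers: the turn, a rotation vector about the world's x, y, z scaled (see below), then the shift along the world's x, y, z scaled (see below), then the opening, from 0 (shut) to 1 (fully open). A call has 1 to 20 rows; each row shifts and turns the pose as measured when the row begins; what a row does not reach is not made up. The controller multiplies each number of a shift by 60 mm and each number of a turn by 8 degrees. A row lasts 1/8 s, in which the tool goes at most 62.5 mm and 10.7 degrees, less where a joint would pass 70% of its speed; a pose out of reach is approached as far as the arm can. A call with a number of a shift or a turn outside -1 to 1 is refused whole. A call with a gripper value outside its range is refused whole. The fingers move at their own pace and stop on an object; the grip force is fixed at half the most. Time passes only in rows, so rows that do not move let the fingers close. It gives the time, the measured TCP pose, the force and the opening at its end, in the units of the state.
- r.sense(): the state, without advancing time (a new reading comes with each control period).
- viewer.capture(name): name is "side" or "top"; returns (picture, depth): 384x512x3 uint8, red, green, blue; 384x512 float32, m along the optical axis (not along the pixel's ray), 0 where there is no reading.
- viewer.camera_params(name): a dict with "mtx" (3x3 intrinsics, pixels), "pose" (4x4, takes a point from camera to world coordinates). Camera axes: x right, y down, z forward; pixel columns grow to the right and rows downward; lengths in m; the calibration is good to about 2 mm. A picture is of the moment at which its call begins. camera_params takes no time and is no camera call.
- r.finish_job(): hands the job in, once; it reports no verdict.
Trained networks look in the newest picture that a camera, given by its name, has taken for a name from the list of things; names that differ only in an ending like _2 or _b are one class to them, and where a whole thing is asked for, a point or a joint stands for the part that bears it (a point fixed in the world has none). Each returns a list of dicts, best first, with "conf" (0 to 1); they miss things now and then, are a little off and sometimes report something else, mostly with a low value. They report only what shows in the picture. A call takes as long as a camera call.
- spotter.find_in(camera, name): "centre" ([column, row] in pixels, amid what is visible of it).
- spotter.trace(camera, name): "mask" (384x512 bool, what is visible of it) and "centre" ([column, row] in pixels, amid what is visible of it).
The state is a dict: "time_s": time; "joints": joint angles; "joint_velocities": joint speeds; "effort": joint torques, N m; "tcp_pos": TCP position; "ee_rot": TCP orientation; "wrist_force": force on the tool from outside, world axes, zero at the start; "moment": the same for the moment, N m; "gripper_width": opening from 0.0 (shut) to 1.0 (fully open).
Only numpy, scipy, OpenCV 4.12 (cv2) and the standard library are available. Lean on these libraries where they do the work, as an engineer would, in place of code of your own. Each camera call takes 0.05 s, during which the arm holds its last target.

## Working session

There is one attempt and no reset: what is moved stays moved. The work goes in short steps, Python scripts to look and compute and a tool call to move; the robot and the scene stay as the last step left them, time stands still between calls to the robot, and variables do not carry over. Pictures are saved under pics/ and viewed, and the job is handed in when it is done.

Besides the shell and the picture viewer there is one more tool, called after "Request:" as name([rows], argument=value, ...), one row to a line, values as JSON. move_arm: Moves the arm, as the interface text tells. Its arguments: {"type":"object","properties":{"series":{"type":"array","items":{"type":"array","items":{"type":"array","items":{"type":"number","minimum":-1,"maximum":1}}}}},"required":["series"]}

```bash
ls; mkdir -p pics; python3 - <<'E'
from station import r, viewer, spotter
import cv2, numpy as np, pickle
s=r.sense(); print(s)
for n in ("side","top"):
    p,d=viewer.capture(n); cv2.imwrite(f"pics/{n}0.png",p[:,:,::-1]); c=viewer.camera_params(n); print(n,c)
    np.savez(f"{n}0.npz",p=p,d=d,K=c["mtx"],T=c["pose"])
E
```

```text
pics
{'time_s': 0.0, 'joints': array([-6.03566975e+01,  2.20893835e+01,  3.80701677e-01, -3.03998127e-02,
       -6.84118426e+01, -1.48166570e+01]), 'joint_velocities': array([ 0.05823458, -0.02957553, -0.01376659, -0.0880685 , -0.05918155,
       -0.09941587]), 'effort': array([ 2.57816700e-04, -3.90663922e+01,  1.87400132e+01,  4.21984613e+00,
        1.08993807e-02, -2.01793978e-04]), 'tcp_pos': array([ 0.1598484 , -0.60374347,  0.29117661]), 'ee_rot': array([[-6.11600019e-04, -2.55705470e-01,  9.66754539e-01],
       [ 2.07221026e-03,  9.66752320e-01,  2.55706194e-01],
       [-9.99997666e-01,  2.15970859e-03, -6.13902396e-05]]), 'wrist_force': array([ 0.73698212,  0.18625658, -0.57044718]), 'moment': array([-0.02253906,  0.00767362, -0.08108943]), 'gripper_width': 1.000884030514295}
side {'mtx': array([[466.74571217,   0.        , 253.9939887 ],
       [  0.        , 466.74571217, 192.49515782],
       [  0.        ,   0.        ,   1.        ]]), 'pose': array([[-0.91220559,  0.32265229, -0.25254002,  0.91774843],
       [ 0.40966591,  0.72935278, -0.54792185,  0.8046743 ],
       [ 0.00740253, -0.60327441, -0.79749933,  1.05385988],
       [ 0.        ,  0.        ,  0.        ,  1.        ]])}
top {'mtx': array([[439.00486374,   0.        , 253.61962893],
       [  0.        , 439.00486374, 192.43928591],
       [  0.        ,   0.        ,   1.        ]]), 'pose': array([[ 0.00730437, -0.99213643,  0.12494778,  0.43044193],
       [-0.99974253, -0.00456106,  0.02222762,  0.12769932],
       [-0.02148294, -0.12507797, -0.9919143 ,  1.21687947],
       [ 0.        ,  0.        ,  0.        ,  1.        ]])}
```

View pics/side0.png

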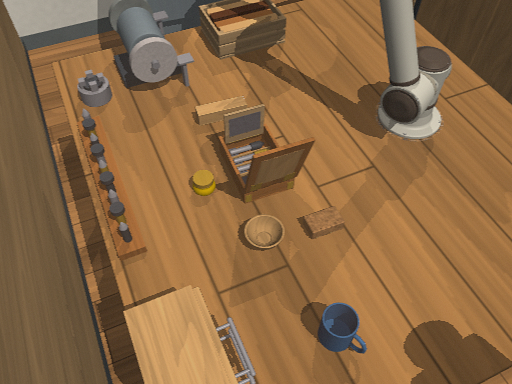

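View pics/top0.png

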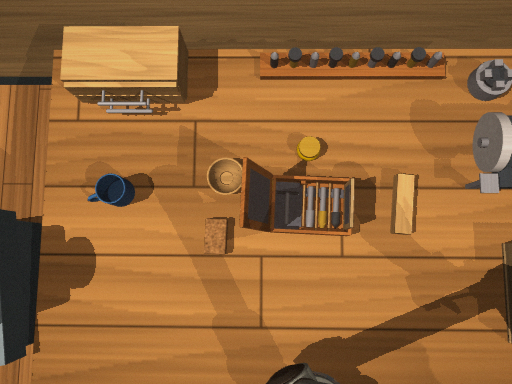

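```bash
cat > h.py <<'E'
import numpy as np, cv2
def load(n,k=0):
    z=np.load(f"{n}{k}.npz"); return z["p"],z["d"],z["K"],z["T"]
def cloud(d,K,T):
    v,u=np.mgrid[:d.shape[0],:d.shape[1]]
    P=np.stack([(u-K[0,2])/K[0,0]*d,(v-K[1,2])/K[1,1]*d,d],-1)
    return P@T[:3,:3].T+T[:3,3]
def proj(X,K,T):
    c=(np.atleast_2d(X)-T[:3,3])@T[:3,:3]; return c[:,:2]/c[:,2:]*[K[0,0],K[1,1]]+K[:2,2]
E
python3 - <<'E'
from station import r, viewer, spotter
from h import *
import pickle
res={}
for n in ("side","top"):
    p,d,K,T=load(n); W=cloud(d,K,T)
    for t in ["case","flap","cover","bowl","blank","wax_tin","sanding_block","mug"]:
        L=spotter.trace(n,t)[:1]
        if L:
            m=L[0]["mask"]; q=W[m&(d>0)]; res[n,t]=m
            print(n,t,round(L[0]["conf"],2),np.round(L[0]["centre"]),len(q),np.round(np.median(q,0),3),np.round(np.percentile(q,2,axis=0),3),np.round(np.percentile(q,98,axis=0),3))
pickle.dump(res,open("m0.pkl","wb"))
E
```

```text
side case 0.95 [260. 155.] 4922 [0.558 0.104 0.1  ] [ 0.476 -0.097  0.006] [0.627 0.176 0.268]
side flap 0.79 [245. 120.] 1227 [ 0.545 -0.084  0.107] [ 0.485 -0.218  0.019] [ 0.602 -0.079  0.16 ]
side cover 0.75 [277. 164.] 2061 [0.556 0.155 0.191] [0.479 0.117 0.068] [0.629 0.178 0.269]
side bowl 0.61 [262. 230.] 1101 [0.62  0.22  0.024] [0.58  0.184 0.004] [0.672 0.278 0.047]
side blank 0.72 [218. 108.] 859 [ 0.569 -0.235  0.042] [ 0.478 -0.272  0.002] [ 0.633 -0.218  0.049]
side wax_tin 0.89 [201. 184.] 481 [0.71  0.016 0.042] [ 0.68  -0.021  0.004] [0.736 0.035 0.048]
side sanding_block 0.78 [322. 221.] 891 [0.47  0.264 0.034] [0.421 0.229 0.004] [0.512 0.287 0.039]
side mug 0.94 [338. 328.] 1701 [0.574 0.53  0.044] [0.547 0.493 0.002] [0.623 0.593 0.091]
top case 0.77 [289. 203.] 5792 [0.548 0.065 0.063] [ 0.472 -0.088  0.005] [0.62  0.174 0.269]
top flap 0.58 [348. 204.] 448 [ 0.541 -0.083  0.133] [ 0.484 -0.089  0.05 ] [ 0.598 -0.08   0.163]
top cover 0.69 [254. 200.] 1969 [0.549 0.147 0.2  ] [0.477 0.11  0.074] [0.623 0.176 0.27 ]
top bowl 0.92 [222. 176.] 1049 [0.628 0.235 0.023] [0.579 0.191 0.004] [0.669 0.278 0.047]
top blank 0.83 [401. 206.] 1266 [ 0.549 -0.242  0.044] [ 0.473 -0.271  0.006] [ 0.627 -0.22   0.049]
top sanding_block 0.92 [216. 234.] 759 [0.463 0.256 0.036] [0.418 0.228 0.017] [0.507 0.284 0.041]
top mug 0.65 [110. 192.] 1118 [0.582 0.543 0.038] [ 0.544  0.49  -0.001] [0.619 0.594 0.092]
```

```bash
python3 - <<'E'
from h import *
import pickle
M=pickle.load(open("m0.pkl","rb"))
for n in ("side","top"):
    p,d,K,T=load(n); W=cloud(d,K,T)
    for t in ("cover","flap"):
        m=M[n,t]; m=cv2.erode(m.astype(np.uint8),np.ones((3,3)))>0
        q=W[m&(d>0)&(W[...,2]>.075)]
        if len(q)<30: continue
        for _ in range(8):
            c=q.mean(0); N=np.linalg.svd(q-c)[2][2]; e=(q-c)@N; k=abs(e)<max(.003,1.5*e.std()); q=q[k]
        if N[1]<0:N=-N
        print(n,t,len(q),np.round(c,4),np.round(N,3),"yaw",np.degrees(np.arctan2(-N[0],N[1])).round(1),"tilt",np.degrees(np.arctan2(N[2],np.hypot(*N[:2]))).round(1),e.std().round(4))
    # rim points of case
    m=M[n,"case"]; q=W[m&(abs(W[...,2]-.065)<.004)]
    q=q[(q[:,1]<.1)]
    r=cv2.minAreaRect(q[:,:2].astype(np.float32)*1000); print(n,"rim",r,len(q), np.percentile(q,[1,99],axis=0).round(3))
    cen=r
E
```

```text
side cover 1727 [0.5573 0.1525 0.1834] [ 0.04   0.958 -0.285] yaw -2.4 tilt -16.6 0.0009
side flap 747 [ 0.5454 -0.0831  0.1201] [ 0.043  0.999 -0.019] yaw -2.5 tilt -1.1 0.0014
side rim ((547.21923828125, -0.117706298828125), (204.57337951660156, 149.97225952148438), 87.4564208984375) 318 [[ 0.47  -0.102  0.061]
 [ 0.624  0.093  0.069]]
top cover 1653 [0.5485 0.1441 0.1889] [ 0.041  0.956 -0.291] yaw -2.5 tilt -16.9 0.0007
top flap 296 [ 0.5398 -0.0822  0.1284] [ 0.042  0.999 -0.009] yaw -2.4 tilt -0.5 0.0008
top rim ((544.7280883789062, 0.49942779541015625), (204.1346893310547, 150.58859252929688), 87.85525512695312) 478 [[ 0.467 -0.098  0.061]
 [ 0.623  0.1    0.069]]
```

```bash
python3 - <<'E'
from h import *
H={}
for n in ("side","top"):
    p,d,K,T=load(n); W=cloud(d,K,T)[d>0]
    for x,y,z in W:
        k=(int(np.floor(x/.1)),int(np.floor(y/.1))); H[k]=max(H.get(k,-1),z)
print("rows x 0..0.9; cols y -.8...5")
for i in range(-1,9): print(i/10,[round(float(H.get((i,j),-1)),2) for j in range(-8,6)])
E
```

```text
rows x 0..0.9; cols y -.8...5
-0.1 [0.01, 0.01, 0.01, 0.01, 0.01, 0.01, 0.01, 0.24, 0.24, 0.01, 0.01, 0.01, 0.01, -1.0]
0.0 [0.01, 0.01, 0.01, 0.01, 0.01, 0.01, 0.01, 0.24, 0.3, 0.21, 0.01, 0.01, 0.01, 0.01]
0.1 [0.01, 0.1, 0.11, 0.01, 0.01, 0.01, 0.01, 0.44, 0.44, 0.22, 0.01, 0.01, 0.01, 0.01]
0.2 [0.09, 0.1, 0.1, 0.01, 0.01, 0.01, 0.01, 0.01, 0.01, 0.01, 0.01, 0.01, 0.01, 0.01]
0.3 [0.1, 0.1, 0.1, 0.01, 0.01, 0.01, 0.01, 0.01, 0.01, 0.01, 0.01, 0.01, 0.01, 0.01]
0.4 [0.1, 0.11, 0.11, 0.01, 0.01, 0.05, 0.01, 0.16, 0.07, 0.27, 0.04, 0.01, 0.01, 0.01]
0.5 [0.11, 0.11, 0.03, 0.11, 0.01, 0.05, 0.03, 0.17, 0.07, 0.27, 0.05, 0.01, 0.09, 0.09]
0.6 [0.19, 0.19, 0.19, 0.2, 0.01, 0.05, 0.07, 0.16, 0.07, 0.27, 0.05, 0.01, 0.09, 0.09]
0.7 [0.2, 0.19, 0.19, 0.2, 0.01, 0.01, 0.01, 0.05, 0.05, 0.01, 0.01, 0.01, 0.12, 0.12]
0.8 [0.0, 0.03, 0.09, 0.09, 0.01, 0.01, 0.01, 0.01, 0.01, 0.01, 0.01, 0.16, 0.16, 0.16]
```

Request:
move_arm([
  [[0,0,0.91,0.63,0.75,0,0],[0,0,0.91,0.63,0.75,0,0],[0,0,0.91,0.63,0.75,0,0],[0,0,0.91,0.63,0.75,0,0],[0,0,0.91,0.63,0.75,0,0],[0,0,0.91,0.63,0.75,0,0],[0,0,0.91,0.63,0.75,0,0],[0,0,0.91,0.63,0.75,0,0],[0,0,0.91,0.63,0.75,0,0],[0,0,0.91,0.63,0.75,0,0],[0,0,0,0,0,0,0],[0,0,0,0,0,0,0]],
])

```text
time_s: 2.4
tcp_pos: [0.5475, -0.139, 0.2934]
ee_rot: [[0.007, -1.0, 0.0], [-0.001, 0.0, 1.0], [-1.0, -0.007, -0.001]]
wrist_force: [0.8, -0.2, 0.2]
gripper_width: 0.002
```

Request:
move_arm([
  [[0,0,-0.31,-0.04,0,-0.75,0],[0,0,0,0,0,-0.7,0],[0,0,0,0,0,0,0],[0,0,0,0,0.25,0,0],[0,0,0,0,0,0,0]],
])

```text
time_s: 3.02
tcp_pos: [0.5443, -0.1276, 0.21]
ee_rot: [[0.016, -0.999, 0.052], [-0.003, 0.052, 0.999], [-1.0, -0.016, -0.002]]
wrist_force: [-0.0, 0.2, -0.1]
gripper_width: 0.007
```

```bash
cat > snap.py <<'E'
import sys
from station import r, viewer, spotter
from h import *
k=sys.argv[1]
for n in ("side","top"):
    p,d=viewer.capture(n); c=viewer.camera_params(n)
    np.savez(f"{n}{k}.npz",p=p,d=d,K=c["mtx"],T=c["pose"])
    q=p[80:250,170:360] if n=="side" else p[120:280,190:440]
    cv2.imwrite(f"pics/{n}{k}.png",cv2.resize(q[:,:,::-1],None,fx=3,fy=3))
s=r.sense(); print(s["time_s"],s["tcp_pos"].round(4),s["ee_rot"].round(3).tolist(),s["wrist_force"].round(1),s["gripper_width"].round(3))
E
python3 snap.py 1
```

```text
Traceback (most recent call last):
  File "snap.py", line 10, in <module>
    s=r.sense(); print(s["time_s"],s["tcp_pos"].round(4),s["ee_rot"].round(3).tolist(),s["wrist_force"].round(1),s["gripper_width"].round(3))
                                                                                                                 ^^^^^^^^^^^^^^^^^^^^^^^^
AttributeError: 'float' object has no attribute 'round'
```

```bash
sed -i 's/,s\["gripper_width"\].round(3)//' snap.py
```

```text
(no output)
```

View pics/side1.png

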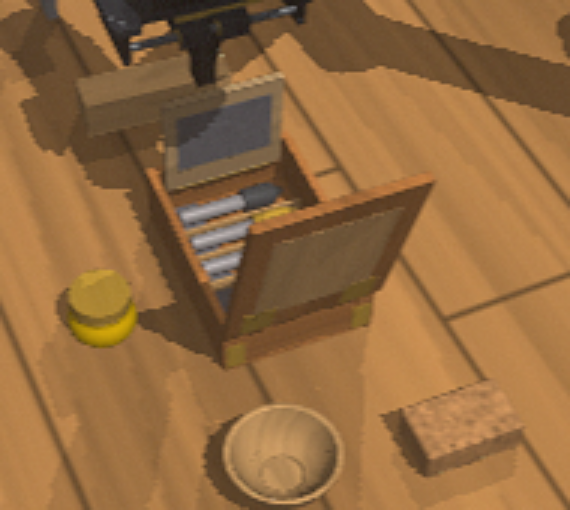

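View pics/top1.png

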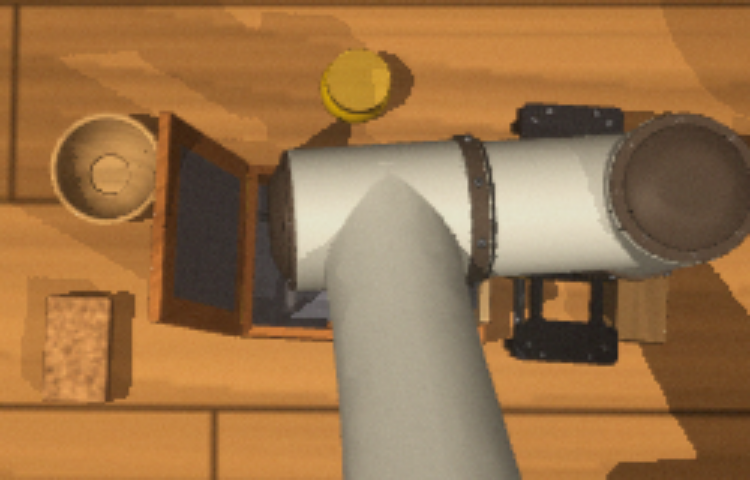

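```bash
python3 - <<'E'
from h import *
p,d,K,T=load("top",1); W=cloud(d,K,T)
for u,v in [(285,190),(300,190),(320,190),(350,190),(370,190),(415,185),(340,250),(330,290)]:
    print(u,v,W[v,u].round(3))
p,d,K,T=load("side",1); W=cloud(d,K,T)
q=W[(d>0)&(W[...,2]>.27)]; 
for y0 in np.arange(-.25,.2,.05):
    a=q[(q[:,1]>y0)&(q[:,1]<y0+.05)&(q[:,0]>.42)&(q[:,0]<.7)]
    if len(a): print(round(y0,2),len(a),a[:,2].min().round(3),a[:,2].max().round(3))
cv2.imwrite("pics/side1full.png",p[:,:,::-1])
E
```

```text
285 190 [0.528 0.091 0.481]
300 190 [0.527 0.066 0.485]
320 190 [0.526 0.034 0.497]
350 190 [ 0.527 -0.017  0.488]
370 190 [ 0.528 -0.051  0.484]
415 185 [ 0.533 -0.117  0.51 ]
340 250 [0.428 0.016 0.57 ]
330 290 [0.375 0.037 0.612]
-0.2 36 0.302 0.408
-0.15 862 0.27 0.483
-0.1 1065 0.298 0.489
-0.05 569 0.413 0.492
-0.0 1063 0.427 0.538
0.05 2447 0.406 0.54
0.1 65 0.426 0.468
0.15 17 0.27 0.271
```

View pics/side1full.png

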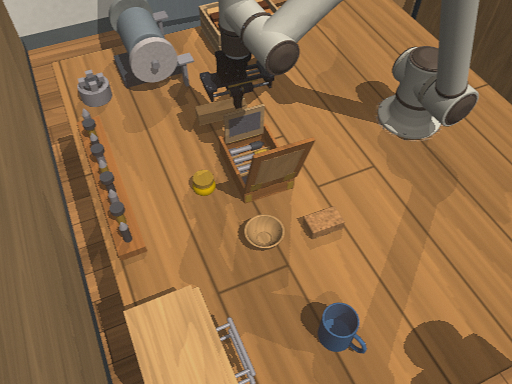

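Request:
move_arm([
  [[0,0.11,0,0,0.47,-0.08,0],[0,0,0,0,0.39,-0.03,0],[0,0,0,0,0.37,-0.13,0],[0,0,0,0,0,0,0]],
])

```text
time_s: 3.62
tcp_pos: [0.546, -0.0533, 0.1994]
ee_rot: [[0.007, -0.999, 0.053], [-0.004, 0.052, 0.999], [-1.0, -0.008, -0.004]]
wrist_force: [0.9, -0.1, -0.5]
gripper_width: 0.006
```

Request:
move_arm([
  [[0,0,0,0,0.31,-0.3,0],[0,0,0,0,0.25,-0.3,0],[0,0,0,0,0,0,0]],
])

```text
time_s: 4.0
tcp_pos: [0.5483, -0.0206, 0.1666]
ee_rot: [[0.015, -0.999, 0.053], [-0.004, 0.053, 0.999], [-1.0, -0.015, -0.003]]
wrist_force: [0.3, 0.7, 0.1]
gripper_width: 0.011
```

```bash
python3 snap.py 2
```

```text
4.1 [ 0.549  -0.021   0.1678] [[0.018, -0.998, 0.053], [-0.004, 0.053, 0.999], [-1.0, -0.018, -0.003]] [-0.2 -0.6 -0.1]
```

View pics/side2.png

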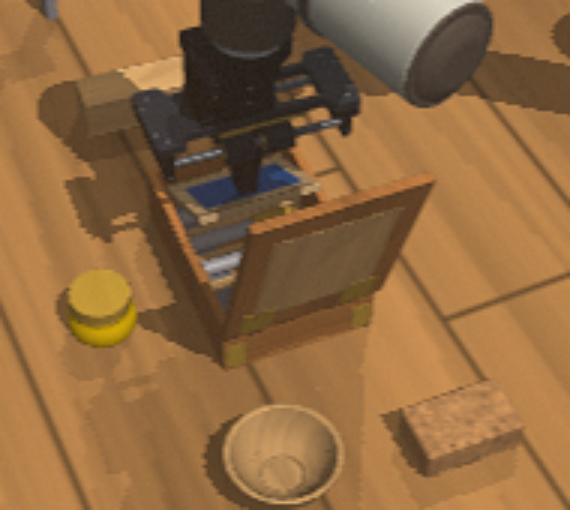

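Request:
move_arm([
  [[0,0.1,0,0,0.18,-0.4,0],[0,0,0,0,0.07,-0.35,0],[0,0,0,0,0,-0.1,0],[0,0,0,0,0,0,0]],
])

```text
time_s: 4.6
tcp_pos: [0.5508, -0.0062, 0.1191]
ee_rot: [[0.007, -0.998, 0.054], [-0.003, 0.054, 0.999], [-1.0, -0.008, -0.003]]
wrist_force: [-2.0, 1.2, 6.4]
gripper_width: 0.001
```

Request:
move_arm([
  [[0,0,0,0,0,-0.08,0],[0,0,0,0,0,-0.08,0]],
])

```text
time_s: 4.85
tcp_pos: [0.551, -0.0061, 0.1183]
ee_rot: [[0.007, -0.999, 0.051], [-0.006, 0.051, 0.999], [-1.0, -0.007, -0.005]]
wrist_force: [-12.8, 4.0, 35.4]
gripper_width: 0.009
```

Request:
move_arm([
  [[0,0,0,0,0,0.3,0],[0,0,0,0,0,0.9,0],[0,0,0,0,0,0.9,0],[0,0,0,0,0,0.9,0],[0,0,0,0,0,0.9,0],[0,0,0,0,0,0.9,0],[0,0,0,0,0,0,0]],
])

```text
time_s: 5.72
tcp_pos: [0.5486, -0.008, 0.4177]
ee_rot: [[0.009, -0.999, 0.053], [-0.005, 0.053, 0.999], [-1.0, -0.009, -0.004]]
wrist_force: [0.1, 0.9, -0.9]
gripper_width: 0.008
```

```bash
python3 snap.py 3
```

```text
5.825 [ 0.5473 -0.0079  0.4124] [[-0.001, -0.999, 0.053], [-0.006, 0.053, 0.999], [-1.0, 0.001, -0.006]] [-0.9 -0.2 -1.1]
```

View pics/side3.png

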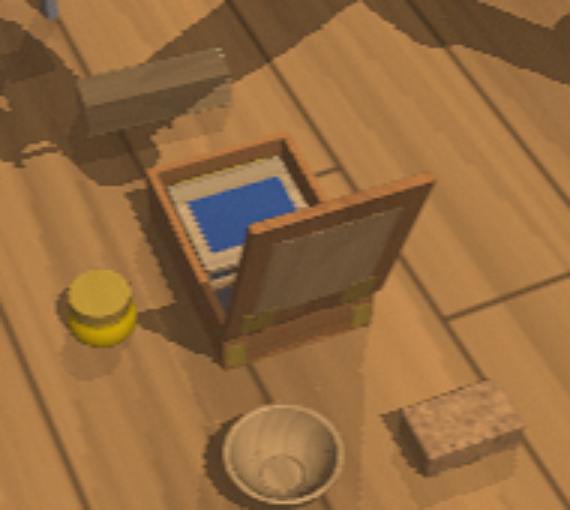

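Flap looks flat, with its blue panel up at crop (235,215). I'll measure its plane.

```bash
python3 - <<'E'
from h import *
from station import spotter
p,d,K,T=load("side",3); W=cloud(d,K,T)
hsv=cv2.cvtColor(p,cv2.COLOR_RGB2HSV)
m=(hsv[...,0]>100)&(hsv[...,0]<130)&(hsv[...,1]>140)&(d>0)&(W[...,1]<.1)&(W[...,1]>-.11)&(abs(W[...,0]-.55)<.08)&(W[...,2]<.1)
m=cv2.erode(m.astype(np.uint8),np.ones((3,3)))>0
q=W[m]; A=np.c_[q[:,:2]-q[:,:2].mean(0),np.ones(len(q))]; s,*_=np.linalg.lstsq(A,q[:,2],rcond=None)
print(len(q),q.min(0).round(3),q.max(0).round(3),"slope deg",np.degrees(s[:2]).round(2),"z",s[2].round(4))
# reference bench height bias
b=W[(d>0)&(abs(W[...,0]-.62)<.03)&(abs(W[...,1]-.4)<.04)]; print("bench z",np.median(b[:,2]).round(4))
for n in("cover","flap"):
  L=spotter.trace("side",n); print(n,[(round(l["conf"],2),np.round(l["centre"])) for l in L[:2]])
E
```

```text
40 [ 0.506 -0.058  0.044] [ 0.584 -0.015  0.054] slope deg [-0.14  2.8 ] z 0.0486
bench z -0.0005
cover [(0.59, array([275., 165.]))]
flap [(0.8, array([246., 148.])), (0.4, array([337., 330.]))]
```

```bash
python3 - <<'E'
from h import *
from station import spotter
p,d,K,T=load("side",3); W=cloud(d,K,T)
m=spotter.trace("side","flap")[0]["mask"]
m=cv2.erode(m.astype(np.uint8),np.ones((3,3)))>0
q=W[m&(d>0)]; q=q[(abs(q[:,2]-.05)<.012)]
A=np.c_[q[:,:2]-q[:,:2].mean(0),np.ones(len(q))]
for _ in range(5):
    s,*_=np.linalg.lstsq(A,q[:,2],rcond=None); e=q[:,2]-A@s; k=abs(e)<2*e.std()+1e-4; A=A[k];q=q[k]
print(len(q),q.min(0).round(3),q.max(0).round(3),"slope deg",np.degrees(s[:2]).round(2),"z",s[2].round(4),e.std())
for y in np.arange(-.08,.04,.02):
    a=q[abs(q[:,1]-y)<.01]; print(y.round(2),len(a),np.median(a[:,2]).round(4) if len(a) else '')
E
```

```text
786 [ 0.487 -0.088  0.045] [0.606 0.025 0.052] slope deg [-0.18  0.24] z 0.0485 0.001632993721794479
-0.08 146 0.0482
-0.06 170 0.0486
-0.04 187 0.0486
-0.02 163 0.049
0.0 79 0.0488
0.02 41 0.0477
```

Request:
move_arm([
  [[0,0,0,0.02,0.97,0,0],[0,0,0,0.02,0.97,0,0],[0,0,0,0.02,0.97,0,0],[0,0,0,0.02,0.97,0,0],[0,0,0,0,0,0,0],[0,0,0,0,0,-0.85,0],[0,0,0,0,0,-0.85,0],[0,0,0,0,0,0,0]],
])

```text
time_s: 6.98
tcp_pos: [0.5497, 0.2291, 0.2942]
ee_rot: [[-0.024, -0.998, 0.056], [-0.02, 0.057, 0.998], [-1.0, 0.022, -0.021]]
wrist_force: [0.3, -0.1, 1.0]
gripper_width: 0.007
```

```bash
python3 snap.py 4
```

```text
7.075 [0.5521 0.2303 0.2996] [[-0.014, -0.998, 0.056], [-0.014, 0.056, 0.998], [-1.0, 0.013, -0.015]] [-0.3  0.2  0.6]
```

View pics/side4.png

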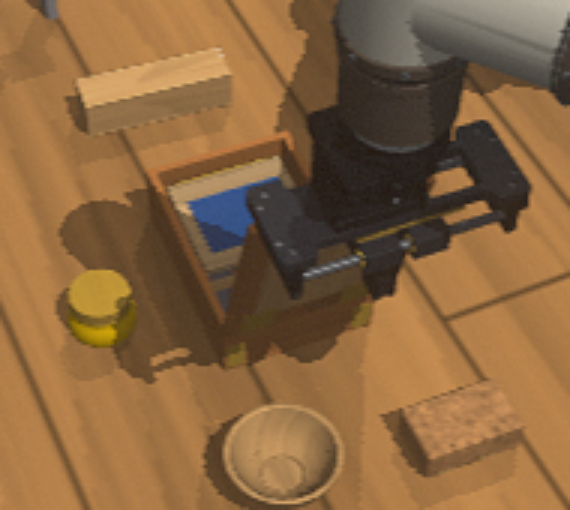

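Request:
move_arm([
  [[0.1,-0.1,0,0,-0.55,0.05,0],[0,0,0,0,-0.4,0,0],[0,0,0,0,-0.4,0,0],[0,0,0,0,-0.4,0,0],[0,0,0,0,0,0,0]],
])

```text
time_s: 7.7
tcp_pos: [0.5563, 0.1237, 0.3152]
ee_rot: [[0.021, -0.998, 0.055], [0.011, 0.055, 0.998], [-1.0, -0.021, 0.012]]
wrist_force: [0.1, -0.1, 0.4]
gripper_width: 0.003
```

Request:
move_arm([
  [[-0.05,0.1,0,-0.04,-0.37,-0.05,0],[0,0,0,0,-0.37,-0.07,0],[0,0,0,0,-0.37,-0.12,0],[0,0,0,0,-0.36,-0.15,0],[0,0,0,0,0,0,0]],
])

```text
time_s: 8.32
tcp_pos: [0.5551, 0.0345, 0.2956]
ee_rot: [[0.013, -0.998, 0.053], [0.009, 0.053, 0.999], [-1.0, -0.013, 0.009]]
wrist_force: [0.8, 1.0, -0.5]
gripper_width: 0.005
```

```bash
python3 snap.py 5
```

```text
8.425 [0.5556 0.0356 0.2963] [[0.015, -0.999, 0.052], [0.009, 0.052, 0.999], [-1.0, -0.015, 0.01]] [ 0.5 -1.5  1. ]
```

View pics/side5.png

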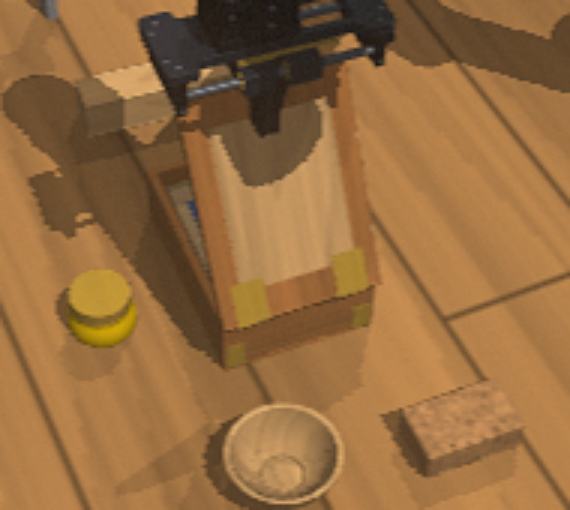

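Request:
move_arm([
  [[-0.07,0.1,0,-0.04,-0.36,-0.21,0],[0,0,0,0,-0.3,-0.24,0],[0,0,0,0,-0.28,-0.28,0],[0,0,0,0,-0.24,-0.31,0],[0,0,0,0,-0.19,-0.34,0],[0,0,0,0,0,0,0]],
])

```text
time_s: 9.18
tcp_pos: [0.5517, -0.0506, 0.2088]
ee_rot: [[-0.002, -0.999, 0.05], [-0.0, 0.05, 0.999], [-1.0, 0.002, -0.001]]
wrist_force: [-0.9, -1.5, 0.0]
gripper_width: 0.001
```

Request:
move_arm([
  [[0,0,0,0,-0.13,-0.36,0],[0,0,0,0,-0.07,-0.36,0],[0,0,0,0,0,-0.25,0],[0,0,0,0,0,-0.08,0],[0,0,0,0,0,0,0]],
])

```text
time_s: 9.8
tcp_pos: [0.5531, -0.0637, 0.1471]
ee_rot: [[0.001, -0.999, 0.049], [-0.002, 0.049, 0.999], [-1.0, -0.002, -0.002]]
wrist_force: [-0.2, 0.1, 0.8]
gripper_width: 0.001
```

Request:
move_arm([
  [[0,0,0,0,0,-0.05,0],[0,0,0,0,0,-0.05,0]],
])

```text
time_s: 10.05
tcp_pos: [0.5537, -0.0635, 0.1448]
ee_rot: [[0.003, -0.999, 0.047], [-0.004, 0.046, 0.999], [-1.0, -0.003, -0.004]]
wrist_force: [-9.0, 2.8, 23.2]
gripper_width: 0.005
```

At the stop with 23 N. Now I'll retract straight up and check.

Request:
move_arm([
  [[0,0,0,0,0,0.3,0],[0,0,0,0,0,0.9,0],[0,0,0,0,0,0.9,0],[0,0,0,0,0,0.9,0],[0,0,0,0,-0.6,0.7,0],[0,0,0,0,-0.8,0.3,0],[0,0,0,0,-0.9,0,0],[0,0,0,0,-0.9,0,0],[0,0,0,0,-0.9,0,0],[0,0,0,0,0,0,0]],
])

```text
time_s: 11.3
tcp_pos: [0.5518, -0.314, 0.3985]
ee_rot: [[0.016, -0.999, 0.04], [-0.004, 0.04, 0.999], [-1.0, -0.016, -0.003]]
wrist_force: [0.5, 0.2, -0.8]
gripper_width: 0.004
```

```bash
python3 snap.py 6; python3 - <<'E'
from h import *
from station import spotter
for n in ("side","top"):
    p,d,K,T=load(n,6); W=cloud(d,K,T)
    L=spotter.trace(n,"cover")
    if not L: print("none"); continue
    m=cv2.erode(L[0]["mask"].astype(np.uint8),np.ones((3,3)))>0
    q=W[m&(d>0)]; q=q[abs(q[:,2]-.075)<.02]
    A=np.c_[q[:,:2]-q[:,:2].mean(0),np.ones(len(q))]
    for _ in range(5):
        s,*_=np.linalg.lstsq(A,q[:,2],rcond=None); e=q[:,2]-A@s; k=abs(e)<2.5*e.std()+1e-4; A=A[k];q=q[k]
    print(n,L[0]["conf"],len(q),q.min(0).round(3),q.max(0).round(3),"slope deg",np.degrees(s[:2]).round(2),"z",s[2].round(4))
    p0,d0,_,_=load(n,0); W0=cloud(d0,K,T)
    import pickle; M=pickle.load(open("m0.pkl","rb"))
    for t in ["bowl","blank","wax_tin","sanding_block","mug"]:
        if (n,t) in M:
            L=spotter.trace(n,t)
            if L:
                f=lambda m,W,d: np.median(W[m&(d>0)],0).round(4)
                print(n,t,round(L[0]["conf"],2),f(M[n,t],W0,d0),f(L[0]["mask"],W,d))
E
```

```text
11.4 [ 0.5522 -0.3113  0.3992] [[0.017, -0.999, 0.037], [-0.004, 0.037, 0.999], [-1.0, -0.017, -0.003]] [-0.9  0.5  0.2]
side 0.85 2838 [ 0.472 -0.105  0.07 ] [0.626 0.111 0.08 ] slope deg [-0.09  0.08] z 0.0747
side bowl 0.82 [0.6202 0.2203 0.0245] [0.6194 0.2202 0.0242]
side blank 0.64 [ 0.5687 -0.2349  0.0421] [ 0.5595 -0.2321  0.0402]
side wax_tin 0.69 [0.7102 0.0161 0.0419] [0.7107 0.0184 0.0417]
side sanding_block 0.87 [0.4702 0.2643 0.0343] [0.4688 0.2654 0.0342]
side mug 0.59 [0.5738 0.5299 0.044 ] [0.5751 0.53   0.0424]
top 0.83 4453 [ 0.467 -0.104  0.07 ] [0.622 0.11  0.08 ] slope deg [-0.05  0.07] z 0.0752
top bowl 0.65 [0.628  0.2348 0.0231] [0.6276 0.2347 0.024 ]
top blank 0.65 [ 0.5488 -0.2423  0.044 ] [ 0.5485 -0.2425  0.0443]
top sanding_block 0.98 [0.4635 0.2559 0.0356] [0.4611 0.2563 0.0355]
top mug 0.89 [0.5821 0.5432 0.0383] [0.582  0.5421 0.0398]
```

View pics/side6.png

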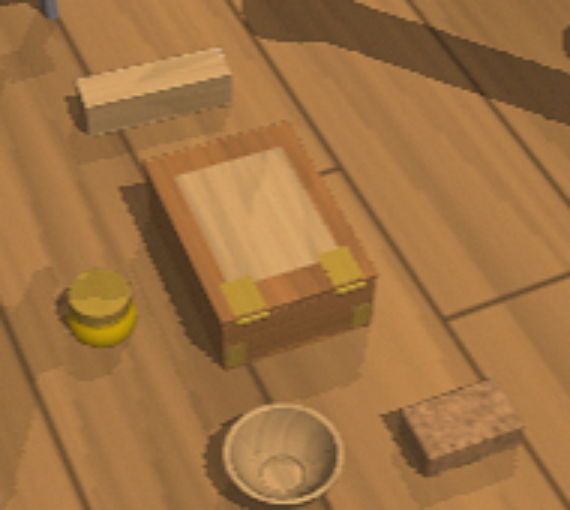

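The cover lies flat: its top is at 75 mm and the slope is under 0.1°. The picture shows the shut case at crop (260,240), and the blank, tin, bowl and cork block look unmoved.

```bash
python3 -c "
from station import r
print(r.finish_job())"
```

```text
the job is handed in; nothing more can be done
None
```

The case is packed and handed in at about 11.4 s. With the closed fingertips I pushed the tool flap down onto its stop first, then pushed the cover over and shut.

- **Flap:** before I touched the cover, the flap's upper face measured 48.5 mm above the bench (49 mm expected), with a slope of about 0.2°. A first fit on only 40 blue-panel pixels gave 2.8°. A second fit on 786 points gave the 0.2°, and I relied on that one.
- **Cover:** both cameras show it flat, at 74.7 and 75.2 mm (75 mm expected), with a slope under 0.1°.
- **Forces:** the highest wrist reading at the end of a move was about 38 N (35 N of it downward), when the fingertips pressed the flap onto its stop. Pressing the cover onto its stop read about 25 N.
- **Other things on the bench:** the bowl, sanding block, mug and wax tin read within about 3 mm of where they started. The side camera's figure for the blank differed by about 10 mm. The top camera showed it within 0.5 mm, so I take the side figure to be a difference in the mask; the gripper never went near it.
- **Centres:** I could not check them once the flap covered them. The fingers never went below the flap.

The arm ended up clear of everything, about 0.33 m above the bench at the fingertips.

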